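# Stop the blue inking unit by its bar

## Task

In this letterpress shop, stop the bench inking unit with the blue rollers: push its red stop bar fully down from above, pressing near the middle of the bar so that both ends go down evenly and the bar never goes askew. Then let go of it. Leave the bar of the yellow-roller unit up, and do not disturb the ink tin.

Things in the scene. Friction and masses are not known exactly. Their poses are not given: they have to be found in the camera images.
- blue_bar (a joint): Hinge (rad) of the red stop bar of the inking unit with two BLUE rollers: 0 fully up, 0.2 fully down on its stop; starts at 0 to 0.03. Hinge line parallel to the bar, 85 mm behind it towards the rollers: the bar sinks 17 mm in all. About 10 N moves it; it stays where left. Off-middle pushes twist it askew against a spring of 14 N m/rad (2 degrees for 10 N, 50 mm off).
- blue_bar_mid (a point): Middle of that red bar's top face, where to press. Bar 240 x 24 x 14 mm, top 72 mm above the table when up, open from above; free space below it to the base plate (20 mm high). x: across the bar to the rollers, y: along the bar, z: up. Unit: grey, 240 x 270 mm, 85 mm high; rollers 170 mm long, tops 68 mm high, the first 81 mm clear of the bar.
- yellow_bar (a joint): Hinge of the like red bar of the other unit, alike in all but its YELLOW rollers. Same meaning: 0 fully up, 0.2 fully down. To be left alone.
- ink_tin_mid (a point): Centre, half-way up, of a loose round ink tin, 75 mm across and 52 mm high, steel with a black band, standing on the table beside one of the units. To be left alone.

How it is judged (in metres and radians):
At the end, for the whole second after the job is handed in: The blue unit's bar is down (hinge beyond 0.15 of 0.2 rad) and level along its length within 2 degrees, the yellow unit's bar is still up (below 0.07 rad), and the ink tin is within 20 mm of where it started (value of joint blue_bar above 0.15 rad and value of joint yellow_bar below 0.07 rad and angle between blue_bar_mid's own y axis and vertical between 1.536 and 1.606 rad and distance of ink_tin_mid from where it was at the start of the episode below 0.02 m); the robot touches nothing.
It fails at once if the blue unit's bar goes askew: its length tilts more than 3.4 degrees from level (angle between blue_bar_mid's own y axis and vertical below 1.5108 rad or angle between blue_bar_mid's own y axis and vertical above 1.6308 rad).
It fails at once if the yellow unit's bar is pushed down (beyond 0.07 rad) (value of joint yellow_bar above 0.07 rad).
It fails at once if the ink tin is moved by more than 20 mm or tipped (distance of ink_tin_mid from where it was at the start of the episode above 0.02 m or angle between ink_tin_mid's own z axis and vertical above 0.3 rad).
It also fails if it takes over 29 s, if anything falls off the work surface, if the arm or the gripper's body presses on something with over 40 N, if the wrist force passes 120 N, or if a joint passes its speed limit or range.

## Robot

A 6-joint arm with a two-finger parallel gripper is mounted at the origin on the work surface. World frame = base frame: x ahead of the robot, y to its left, z up, the work surface at z = 0. Lengths are in mm, angles in rad, forces in N, time in s.
With the tool pointing down it reaches from about 325 to 850 mm from the base axis. Payload 15.5 kg.
Tool frame: the origin (TCP) lies midway between the tips of the shut fingers; the grasp point (between the pads) lies 19 mm behind it; z points along the fingers, y is the line along which they close (so a half turn about z gives the same grasp; the last joint's range is limited). The gripper opens to 91 mm and grips with 3 to 60 N. Pads are 32 mm wide; open, the fingers measure 118 mm over their backs; the gripper's body (76 mm by 178 mm) begins 60 mm behind the grasp point.
Start: joints at [1.236, 0.494, 1.345, -0, 1.302, -0.096], TCP at [147.831, 607.266, 213.915] pointing down, gripper open.
Joint ranges: [-2.91, 2.91], [-0.82, 2.16], [0.22, 2.67], [-1.22, 4.37], [0.12, 2.79], [-3.08, 3.08]. Speed limits (rad/s): [1.89, 1.89, 2.57, 3.01, 3.01, 3.01].

## Interface

Orientations are given as a unit quaternion [w, x, y, z].
In Python, from station import arm, eyes gives the robot as it stands.
- The arm moves only by the tool drive_tool, never from a script. Its argument "targets" is a list of rows, each a list of 7 numbers: the turn, a rotation vector about the tool's x, y, z in degrees, then the shift along the tool's x, y, z in m, then the finger opening in m, from 0 to 0.0912. In form: [[wx, wy, wz, dx, dy, dz, claw], ...]. A call has 1 to 5 rows; each row is the pose to reach, as a shift and turn from the pose commanded when the call began, along the tool's axes at that moment; what a row does not reach only later rows make up. A row lasts 1/12 s, in which the tool goes at most 41.7 mm and 7.16 degrees, less where a joint would pass 70% of its speed; a pose out of reach is approached as far as the arm can. A call with a gripper value outside its range is refused whole. The fingers move at their own pace and stop on an object; the grip force is fixed at half the most. Time passes only in rows, so rows that repeat a pose let the fingers close. It gives the time, the measured TCP pose, the force, the opening and the grip force at its end, in the units of the state.
- arm.get_state(): the state, without advancing time (a new reading comes with each control period).
- eyes.read_camera(name): name is "side" or "top" or "wrist"; returns (picture, depth): 480x640x3 uint8, red, green, blue; 480x640 float32, mm along the optical axis (not along the pixel's ray), 0 where there is no reading.
- eyes.calibration(name): a dict with "camera_matrix" (3x3 intrinsics, pixels), "rvec" (rotation vector, rad) and "tvec" (3), from world to camera coordinates, as OpenCV has them. Camera axes: x right, y down, z forward; pixel columns grow to the right and rows downward; lengths in mm; the calibration is good to about 2 mm. A picture is of the moment at which its call begins: read the wrist's pose just before it. calibration takes no time and is no camera call; for the wrist camera it gives the pose at the moment of the call.
- arm.close_job(): hands the job in; it is judged then, once.
The state is a dict: "time": time; "joint_positions": joint angles; "joint_velocities": joint speeds; "effort": joint torques, N m; "ee_pos": TCP position; "tool_rot": TCP orientation; "ft_force": force on the tool from outside, world axes, zero at the start; "torque": the same for the moment, N m; "gripper_width": opening from 0.0 (shut) to 1.0 (fully open); "gripper_force": force on a finger pad.
Only numpy, scipy, OpenCV 4.12 (cv2) and the standard library are available. Lean on these libraries where they do the work, as an engineer would, in place of code of your own. Each camera call takes 0.05 s, during which the arm holds its last target. There are 200 camera calls.

## Working session

There is one attempt and no reset: what is moved stays moved. The work goes in short steps, Python scripts to look and compute and a tool call to move; the robot and the scene stay as the last step left them, time stands still between calls to the robot, and variables do not carry over. Pictures are saved under pics/ and viewed, at most 10 in all, crops included, and the job is handed in when it is done.

Besides the shell and the picture viewer there is one more tool, called after ">>>" by a JSON object that holds its "op" and its "data". drive_tool: Moves the arm, as the interface text tells. Its arguments: {"type":"object","properties":{"targets":{"type":"array"}},"required":["targets"]}

```bash
mkdir -p pics
cat > h.py <<'E'
import numpy as np,cv2
from station import arm,eyes
def snap(n,f):
    c=eyes.calibration(n); p,d=eyes.read_camera(n)
    cv2.imwrite(f'pics/{f}.png',p[:,:,::-1]); np.savez(f'pics/{f}.npz',p=p,d=d,K=c['camera_matrix'],r=np.array(c['rvec'],float),t=np.array(c['tvec'],float))
def cloud(f):
    z=np.load(f'pics/{f}.npz'); d=z['d']; v,u=np.mgrid[:480,:640]; K=np.array(z['K'])
    P=np.stack([(u-K[0,2])/K[0,0]*d,(v-K[1,2])/K[1,1]*d,d],-1)
    R=cv2.Rodrigues(z['r'])[0]
    W=(P-z['t'].ravel())@R; W[d==0]=np.nan
    return z['p'],W
E
python3 - <<'E'
from h import *
snap('top','top'); snap('side','side')
s=arm.get_state(); print(s)
E
```

```text
{'time': 0.1, 'joint_positions': array([ 1.23649016e+00,  4.94131018e-01,  1.34603373e+00,  1.80502751e-05,
        1.30248884e+00, -9.55018986e-02]), 'joint_velocities': array([-2.86594280e-04,  2.39221295e-04, -4.63890061e-05,  5.90155689e-04,
       -1.04413907e-03, -1.12837895e-05]), 'effort': array([ 1.22124144e-03, -8.80237412e+01, -3.82551634e+01,  7.11371633e-02,
        4.81419743e-02, -1.83650872e-05]), 'ee_pos': array([147.72498854, 606.96255475, 213.40369262]), 'tool_rot': array([-1.21624779e-04,  1.19120981e-01,  9.92879605e-01, -5.16408803e-04]), 'ft_force': array([-0.51337496,  0.86074676, -0.61063231]), 'torque': array([-0.01299395,  0.02969442, -0.01317907]), 'gripper_force': 0.0, 'gripper_width': 1.002620194421265}
```

View pics/top.png

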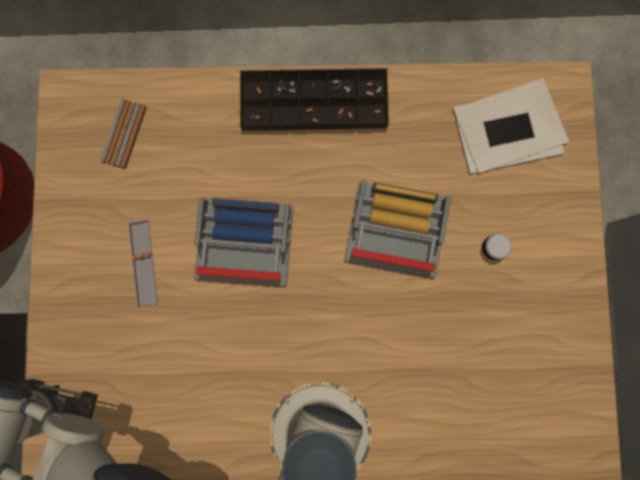

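View pics/side.png

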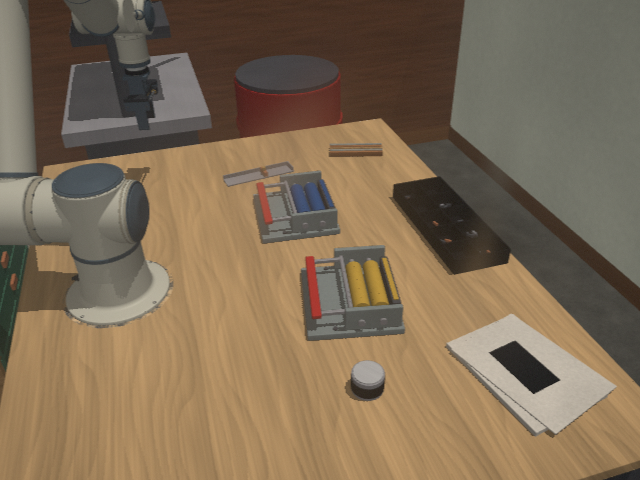

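The top view shows the blue unit with its red bar at about (197..281, 268..278). The yellow unit is to its right, with its bar at (352..436, 250..270), and the tin is at (497,248), far from the blue unit.

Run:
```python
from h import *
for f,box in (('top',(190,255,295,290)),('side',(250,175,280,228))):
    p,W=cloud(f); p=p.astype(int)
    m=(p[...,0]>110)&(p[...,1]<60)&(p[...,2]<60)
    k=np.zeros_like(m); k[box[1]:box[3],box[0]:box[2]]=1; m&=k
    Q=W[m]; Q=Q[~np.isnan(Q).any(1)]; print(f,len(Q),np.percentile(Q[:,2],[5,25,50,75,95]))
    T=Q[Q[:,2]>55]
    (c,sz,a)=cv2.minAreaRect(T[:,:2].astype(np.float32)); print(c,sz,a,T.mean(0))
    print(cv2.boxPoints((c,sz,a)).round())
s=arm.get_state(); print(s['ee_pos'],s['tool_rot'])
```

```text
top 608 [63.23116399 66.68311358 69.47658983 71.87029339 75.23710361]
(456.6836242675781, 223.46974182128906) (234.33740234375, 21.150766372680664) 84.36934661865234 [456.61077805 223.31843092  69.27589035]
[[435. 108.]
 [456. 106.]
 [479. 339.]
 [458. 341.]]Traceback (most recent call last):
  File "<stdin>", line 6, in <module>
    return _quantile_unchecked(
        a, q, axis, out, overwrite_input, method, keepdims, weights)
    return _ureduce(a,
                    func=_quantile_ureduce_func,
    ...<5 lines>...
                    overwrite_input=overwrite_input,
                    method=method)
    r = func(a, **kwargs)
    result = _quantile(arr,
                       quantiles=q,
    ...<2 lines>...
                       out=out,
                       weights=wgt)
    slices_having_nans = np.isnan(arr[-1, ...])
                                  ~~~^^^^^^^^^
IndexError: index -1 is out of bounds for axis 0 with size 0
```

The bar measures 234 x 21 mm, centred at (457, 223) with its top at about 71, which agrees with the sizes given. I'm moving above it with the fingers shut and tool y along the bar.

>>> {"op": "drive_tool", "data": {"targets": [[0, 0, -8, -0.391, -0.3, 0, 0], [0, 0, -8, -0.391, -0.3, 0, 0], [0, 0, -8, -0.391, -0.3, 0, 0], [0, 0, -8, -0.391, -0.3, 0, 0], [0, 0, -8, -0.391, -0.3, 0, 0]]}}

```text
time: 0.52
ee_pos: [277.9, 444.7, 213.7]
tool_rot: [-0.0, 0.049, 0.999, -0.0]
ft_force: [1.1, 0.0, -0.5]
gripper_width: 0.663
gripper_force: 0.0
```

```bash
cat > go.py <<'E'
import sys
from h import *
from scipy.spatial.transform import Rotation as R
s=arm.get_state(); q=s['tool_rot']; r=R.from_quat(q,scalar_first=True)
t=np.array([float(x) for x in sys.argv[1:4]])
print(s['time'],s['ee_pos'],s['ft_force'],'shift mm',(r.inv().apply(t-s['ee_pos'])).round(1),'yaw y',np.degrees(np.arctan2(*r.as_matrix()[[1,0],1])),'z',r.as_matrix()[:,2].round(3),'w',s['gripper_width'])
E
python3 go.py 457 223 140
```

```text
0.5167 [277.85105246 444.69936694 213.7126139 ] [ 1.09234998  0.02237169 -0.53871562] shift mm [-200.1 -203.    73.8] yaw y 84.35079323857214 z [-0. -0. -1.] w 0.6632299044152515
```

>>> {"op": "drive_tool", "data": {"targets": [[0, 0, 0, -0.2, -0.203, 0, 0], [0, 0, 0, -0.2, -0.203, 0, 0], [0, 0, 0, -0.2, -0.203, 0, 0], [0, 0, 0, -0.2, -0.203, 0, 0], [0, 0, 0, -0.2, -0.203, 0.03, 0]]}}

```text
time: 0.93
ee_pos: [408.9, 283.8, 204.9]
tool_rot: [0.001, 0.05, 0.999, 0.001]
ft_force: [1.4, 1.7, -0.1]
gripper_width: 0.303
gripper_force: 0.0
```

```bash
python3 go.py 457 223 140
```

```text
0.9333 [408.93946382 283.78803532 204.86347543] [ 1.39142291  1.730633   -0.11092518] shift mm [-53.7 -55.8  64.9] yaw y 84.31726163098644 z [ 0.002  0.001 -1.   ] w 0.3034615626238188
```

>>> {"op": "drive_tool", "data": {"targets": [[0, 0, 0, -0.054, -0.056, 0.065, 0], [0, 0, 0, -0.054, -0.056, 0.065, 0], [0, 0, 0, -0.054, -0.056, 0.065, 0], [0, 0, 0, -0.054, -0.056, 0.065, 0], [0, 0, 0, -0.054, -0.056, 0.065, 0]]}}

```text
time: 1.35
ee_pos: [455.2, 223.6, 138.1]
tool_rot: [-0.001, 0.05, 0.999, -0.0]
ft_force: [-0.2, 0.1, -0.8]
gripper_width: 0.006
gripper_force: 0.0
```

```bash
python3 go.py 457 223 100
python3 - <<'E'
from h import *
snap('wrist','w1'); p,W=cloud('w1'); p=p.astype(int)
m=(p[...,0]>90)&(p[...,1]<60)&(p[...,2]<60)&(W[...,2]>50)&(W[...,2]<85)
Q=W[m]; print(len(Q),np.median(Q,0)); print(cv2.minAreaRect(Q[:,:2].astype(np.float32)))
E
```

```text
1.35 [455.24605831 223.62172519 138.13721057] [-0.16825855  0.06883861 -0.78503994] shift mm [-1.9 -0.4 38.1] yaw y 84.21419488651874 z [-0.002 -0.001 -1.   ] w 0.0056963824062486275
2244 [448.48783453 234.53675311  68.55187385]
((456.3467102050781, 231.4269561767578), (222.7831268310547, 23.466320037841797), 84.66789245605469)
```

View pics/w1.png

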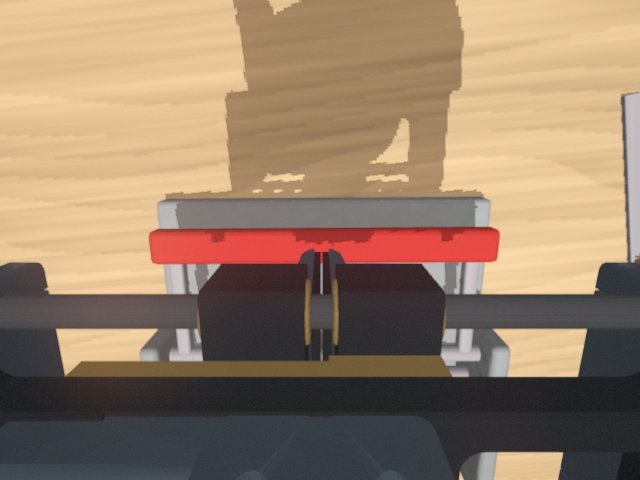

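The wrist view shows the red bar spanning cols 150–498 at rows 230–262, so its middle is at about col 324. The fingers, at col 322, are centred along it. I'll convert that middle to world coordinates.

```bash
python3 - <<'E'
from h import *
z=np.load('pics/w1.npz'); R=cv2.Rodrigues(z['r'])[0]; K=z['K']; c=-R.T@z['t'].ravel()
for u,v in ((150,247),(498,244),(324,230),(324,262)):
    d=R.T@np.linalg.inv(K)@[u,v,1]; print((c+d*(70-c[2])/d[2]).round(1))
E
python3 go.py 457 223 85
```

```text
[443.9 108.1  70. ]
[465.5 343.2  70. ]
[444.  226.9  70. ]
[466.4 224.7  70. ]
1.4 [455.2419627  224.434236   138.83063263] [-0.59581263  0.35817536  0.19505409] shift mm [-1.9 -1.2 53.8] yaw y 84.28475851346494 z [-0.001  0.    -1.   ] w 0.0003567247610649244
```

The middle comes out at (455, 225.5), and the TCP is within about 1 mm of that. Descending.

>>> {"op": "drive_tool", "data": {"targets": [[0, 0, 0, 0, 0.001, 0.025, 0], [0, 0, 0, 0, 0.001, 0.045, 0], [0, 0, 0, 0, 0.001, 0.058, 0], [0, 0, 0, 0, 0.001, 0.06, 0], [0, 0, 0, 0, 0.001, 0.06, 0]]}}

```text
time: 1.82
ee_pos: [455.0, 226.1, 79.0]
tool_rot: [-0.0, 0.049, 0.999, -0.0]
ft_force: [-0.5, 0.0, -0.4]
gripper_width: 0.006
gripper_force: 0.0
```

>>> {"op": "drive_tool", "data": {"targets": [[0, 0, 0, 0, 0, 0.003, 0], [0, 0, 0, 0, 0, 0.006, 0], [0, 0, 0, 0, 0, 0.009, 0], [0, 0, 0, 0, 0, 0.011, 0], [0, 0, 0, 0, 0, 0.011, 0]]}}

```text
time: 2.23
ee_pos: [455.9, 225.5, 68.0]
tool_rot: [0.0, 0.05, 0.999, 0.0]
ft_force: [-1.0, 2.0, 8.0]
gripper_width: 0.003
gripper_force: 3.8
```

Contact made at about 8 N. I'll keep pressing slowly.

>>> {"op": "drive_tool", "data": {"targets": [[0, 0, 0, 0, 0, 0.002, 0], [0, 0, 0, 0, 0, 0.004, 0], [0, 0, 0, 0, 0, 0.006, 0], [0, 0, 0, 0, 0, 0.008, 0], [0, 0, 0, 0, 0, 0.008, 0]]}}

```text
time: 2.65
ee_pos: [455.8, 225.5, 60.1]
tool_rot: [0.0, 0.05, 0.999, 0.0]
ft_force: [-2.4, 2.3, 8.0]
gripper_width: 0.006
gripper_force: 4.3
```

>>> {"op": "drive_tool", "data": {"targets": [[0, 0, 0, 0, 0, 0.001, 0], [0, 0, 0, 0, 0, 0.002, 0], [0, 0, 0, 0, 0, 0.002, 0]]}}

```text
time: 2.9
ee_pos: [455.9, 225.5, 58.2]
tool_rot: [0.0, 0.05, 0.999, 0.0]
ft_force: [-2.6, 0.7, 10.1]
gripper_width: 0.003
gripper_force: 4.8
```

>>> {"op": "drive_tool", "data": {"targets": [[0, 0, 0, 0, 0, 0.001, 0], [0, 0, 0, 0, 0, 0.002, 0], [0, 0, 0, 0, 0, 0.002, 0]]}}

```text
time: 3.15
ee_pos: [456.0, 225.5, 56.4]
tool_rot: [0.001, 0.05, 0.999, 0.0]
ft_force: [-3.8, 1.0, 14.7]
gripper_width: 0.003
gripper_force: 7.2
```

>>> {"op": "drive_tool", "data": {"targets": [[0, 0, 0, 0, 0, 0.001, 0], [0, 0, 0, 0, 0, 0.001, 0]]}}

```text
time: 3.32
ee_pos: [456.1, 225.6, 55.8]
tool_rot: [0.001, 0.05, 0.999, 0.0]
ft_force: [-4.9, 0.3, 24.4]
gripper_width: -0.001
gripper_force: 11.9
```

The force jumped to 24 N at z = 55.8, so the bar is on its stop. Releasing upward.

>>> {"op": "drive_tool", "data": {"targets": [[0, 0, 0, 0, 0, -0.005, 0], [0, 0, 0, 0, 0, -0.02, 0], [0, 0, 0, 0, 0, -0.05, 0], [0, 0, 0, 0, 0, -0.08, 0], [0, 0, 0, 0, 0, -0.08, 0]]}}

```text
time: 3.73
ee_pos: [457.9, 226.1, 139.5]
tool_rot: [0.003, 0.05, 0.999, 0.001]
ft_force: [1.9, -0.0, 2.0]
gripper_width: 0.003
gripper_force: 0.0
```

```bash
python3 - <<'E'
from h import *
snap('wrist','w2'); p,W=cloud('w2'); p=p.astype(int)
m=(p[...,0]>90)&(p[...,1]<60)&(p[...,2]<60)&(W[...,2]>40)&(W[...,2]<85)
v,u=np.nonzero(m)
for a,b in ((150,200),(200,280),(360,440),(440,500)):
    Q=W[v,u][(u>=a)&(u<b)]; print(a,len(Q),np.median(Q,0).round(1))
E
python3 go.py 456 225 135
```

```text
150 0 [nan nan nan]
200 101 [441.  175.1  50.3]
360 218 [451.8 288.3  51.2]
440 115 [455.4 326.2  50.8]
3.7833 [457.2633248  225.81580245 137.38463098] [-0.20598212 -0.06980117 -1.78994429] shift mm [ 1.2 -0.9  2.4] yaw y 84.31616280570314 z [ 0.005  0.002 -1.   ] w 0.0010123134596235696
  return _methods._mean(a, axis=axis, dtype=dtype,
  ret = um.true_divide(
```

View pics/w2.png

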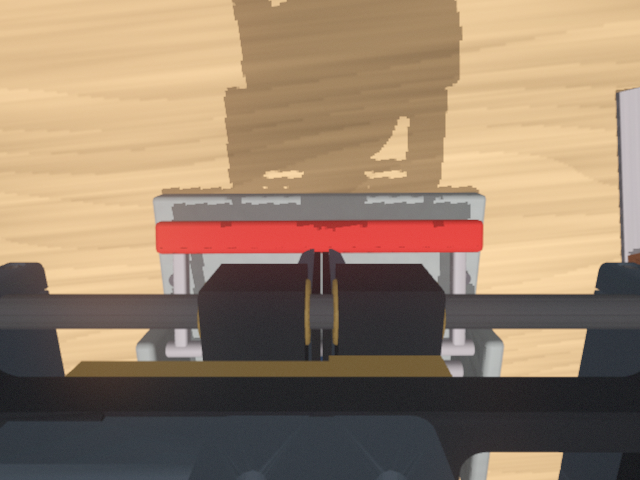

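The bar (cols 156–483, rows 222–252) is level and has sunk about 18 mm, and the gripper is clear of it. I'm handing in the job.

```bash
python3 -c "
from station import arm
print(arm.close_job())"
```

```text
the job is handed in; nothing more can be done
None
```

The blue unit's stop bar is pressed fully down on its stop, level along its length, and released; the arm went nowhere near the yellow unit's bar or the ink tin, and the job is handed in (the hand-in returned no verdict).

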